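Start a microscope recording from the desk pods

ROBOT

A 6-joint arm with a two-finger parallel gripper is mounted at the origin on the work surface. World frame = base frame: x ahead of the robot, y to its left, z up, the work surface at z = 0. Lengths are in mm, angles in rad, forces in N, time in s.
With the tool pointing down it reaches from about 350 to 775 mm from the base axis. Payload 7.3 kg.
Tool frame: the origin (TCP) lies on the centre line of the jaws, within the pads' length; the fingertips stand 22 mm ahead of it and the grasp point (between the pads) lies 3 mm ahead of it; x points along the fingers, z is the direction in which the jaws open and shut, and the axes are right-handed (so a half turn about x gives the same grasp; the last joint's range is limited). The gripper opens to 92 mm and grips with 3 to 60 N. Pads are 19 mm wide; open, the fingers measure 130 mm over their backs; the gripper's body (75 mm by 190 mm) begins 47 mm behind the grasp point.
Start: joints at [-1.277, 0.342, 1.524, -0, 1.275, -0.146], TCP at [223.547, -475.047, 248.741] pointing down, gripper open.
Joint ranges: [-2.53, 2.53], [-0.77, 2.02], [0.04, 2.7], [-1, 4.14], [0.28, 2.66], [-3.11, 3.11]. Speed limits (rad/s): [2.57, 2.57, 3.14, 3.14, 3.14, 3.14].

INTERFACE

Orientations are given as [roll, pitch, yaw] about the fixed x, y, z axes, in that order (R = Rz(yaw) Ry(pitch) Rx(roll)).
In Python, from plant import readout, imaging, bot gives the robot as it stands.
- The arm moves only by the tool arm_command, never from a script. Its argument "plan" is a list of rows, each an object of numbers: "tx", "ty", "tz": the shift along the tool's x, y, z in cm; "wx", "wy", "wz": the turn, a rotation vector about the tool's x, y, z in rad; "jaw": the opening, from -1 (shut) to 1 (fully open). In form: [{"tx": .., "ty": .., "tz": .., "wx": .., "wy": .., "wz": .., "jaw": ..}, ...]. A call has 1 to 20 rows; each row shifts and turns the commanded pose from where the row before left it, along the tool's axes as they then stand; what a row does not reach is not made up. A row lasts 1/10 s, in which the tool goes at most 50 mm and 8.59 degrees, less where a joint would pass 70% of its speed; a pose out of reach is approached as far as the arm can. A call with a gripper value outside its range is refused whole. The fingers move at their own pace and stop on an object; the grip force is fixed at half the most. Time passes only in rows, so rows that do not move let the fingers close. It gives the time, the measured TCP pose, the force and the opening at its end, in the units of the state.
- readout.get_obs(): the state, without advancing time (a new reading comes with each control period).
- imaging.capture(name): name is "scene" or "top"; returns the picture (480x640x3 uint8, blue, green, red); there is no depth.
- imaging.get_calibration(name): a dict with "fx", "fy", "cx", "cy" (pixels), "dist" ([k1, k2, p1, p2, k3] as OpenCV has them; the pictures are not rectified), "position" and "rotation" of the camera in the world. Camera axes: x right, y up, looking along -z (the intrinsics and any distortion apply to the point x, -y, -z); pixel columns grow to the right and rows downward; lengths in mm; the calibration is good to about 2 mm. A picture is of the moment at which its call begins. get_calibration takes no time and is no camera call.
- bot.close_job(): hands the job in, once; it reports no verdict.
The state is a dict: "time": time; "joint_positions": joint angles; "dq": joint speeds; "tau": joint torques, N m; "tool_pos": TCP position; "tcp_rot": TCP orientation; "contact_force": force on the tool from outside, world axes, zero at the start; "moment": the same for the moment, N m; "grip_width": finger opening in mm.
Only numpy, scipy, OpenCV 4.12 (cv2) and the standard library are available. Lean on these libraries where they do the work, as an engineer would, in place of code of your own. Each camera call takes 0.05 s, during which the arm holds its last target.

TASK

Start recording at the microscope bench: with the fingertips, lightly press the large round key (lamp), then the long bar key (focus lock), then the cross-shaped key (record), in that order, each all the way down so that it stays down. Leave the small square key up. Do not pick up, shift or knock over the pods or anything standing among them, and finish with the hand clear.

Things in the scene. Friction and masses are not known exactly. Their poses are not given: they have to be found in the camera images.
- round_pod: Lamp pod: loose grey box, 92 mm (its x) x 84 mm (its y) and 62 mm high, on rubber feet on the work surface, weighing about 0.9 kg, with one black key in the middle of its top. Origin at the centre of its underside, z up.
- round_key_top (a point): Centre of the upper face of the black key of that pod; the key is a round disc 42 mm in diameter. It stands 20 mm proud of the pod's top when up (82 mm above the work surface) and 10 mm proud when fully down and let go. Its cap is cushioned: on top of the key's own travel it gives about 1 mm for every 1.8 N, at most 6 mm, and springs back.
- round_key (a joint): How far that key is pressed, in m, without the give of its cushion: 0 up, 0.010 fully down against a stop. It resists with about 2.5 N and stays wherever it is left, so pressing with 5 to 6 N takes it fully down.
- bar_pod: Focus-lock pod: loose grey box, 92 mm (its x) x 84 mm (its y) and 36 mm high, on rubber feet on the work surface, weighing about 0.6 kg, with one black key in the middle of its top. Origin at the centre of its underside, z up.
- bar_key_top (a point): Centre of the upper face of the black key of that pod; the key is a long bar 66 mm x 18 mm (long along the pod's y). It stands 20 mm proud of the pod's top when up (56 mm above the work surface) and 10 mm proud when fully down and let go. Its cap is cushioned: on top of the key's own travel it gives about 1 mm for every 1.8 N, at most 6 mm, and springs back.
- bar_key (a joint): How far that key is pressed, in m, without the give of its cushion: 0 up, 0.010 fully down against a stop. It resists with about 2.5 N and stays wherever it is left, so pressing with 5 to 6 N takes it fully down.
- cross_pod: Record pod: loose grey box, 92 mm (its x) x 84 mm (its y) and 36 mm high, on rubber feet on the work surface, weighing about 0.6 kg, with one black key in the middle of its top. Origin at the centre of its underside, z up.
- cross_key_top (a point): Centre of the upper face of the black key of that pod; the key is a plus-shaped cross 54 mm across with arms 16 mm wide. It stands 20 mm proud of the pod's top when up (56 mm above the work surface) and 10 mm proud when fully down and let go. Its cap is cushioned: on top of the key's own travel it gives about 1 mm for every 1.8 N, at most 6 mm, and springs back.
- cross_key (a joint): How far that key is pressed, in m, without the give of its cushion: 0 up, 0.010 fully down against a stop. It resists with about 2.5 N and stays wherever it is left, so pressing with 5 to 6 N takes it fully down.
- square_pod: Spare pod: loose grey box, 92 mm (its x) x 84 mm (its y) and 36 mm high, on rubber feet on the work surface, weighing about 0.6 kg, with one black key in the middle of its top. Origin at the centre of its underside, z up.
- square_key_top (a point): Centre of the upper face of the black key of that pod; the key is a small square 22 mm x 22 mm. It stands 20 mm proud of the pod's top when up (56 mm above the work surface) and 10 mm proud when fully down and let go. Its cap is cushioned: on top of the key's own travel it gives about 1 mm for every 1.8 N, at most 6 mm, and springs back.
- square_key (a joint): How far that key is pressed, in m, without the give of its cushion: 0 up, 0.010 fully down against a stop. It resists with about 2.5 N and stays wherever it is left, so pressing with 5 to 6 N takes it fully down.
- jar: Brown glass jar with black cap, 38 mm in diameter, 55 mm high; origin at the centre of its underside. Loose; to be left alone.
- eyepiece: Dark steel eyepiece standing upright, 38 mm in diameter, 50 mm high; origin at the centre of its underside. Loose; to be left alone.
- coupon: Flat steel test block 40 x 26 x 14 mm; origin at the centre of its underside. Loose; to be left alone.
- mount: Aluminium sample mount, a disc 32 mm in diameter, 22 mm high; origin at the centre of its underside. Loose; to be left alone.
- driver: Screwdriver 160 mm long lying on the surface beyond the pods; origin under the middle of it. Loose; to be left alone.
- pencup: Empty black pen cup, 72 mm in diameter, 85 mm high; origin at the centre of its underside. Loose; to be left alone.

How it is judged:
By the outcome, as a careful person would: the job done as asked, in the order asked, and still so for the second after the job is handed in, with the robot touching nothing.
It also fails if it takes over 51 s, if anything falls off the work surface, if the arm or the gripper's body presses on something with over 40 N, if the wrist force passes 120 N, or if a joint passes its speed limit or range.

## Working session

There is one attempt and no reset: what is moved stays moved. The work goes in short steps, Python scripts to look and compute and a tool call to move; the robot and the scene stay as the last step left them, time stands still between calls to the robot, and variables do not carry over. Pictures are saved under pics/ and viewed, and the job is handed in when it is done.

Besides the shell and the picture viewer there is one more tool, called after ">>>" by a JSON object that holds its "name" and its "arguments", one argument or row to a line. arm_command: Moves the arm, as the interface text tells. Its arguments: {"type":"object","properties":{"plan":{"type":"array"}},"required":["plan"]}

```bash
ls; mkdir -p pics
python3 - <<'E'
from plant import readout, imaging, bot
import cv2
print(readout.get_obs())
for n in("scene","top"):
    print(n,imaging.get_calibration(n)); cv2.imwrite(f"pics/{n}0.png",imaging.capture(n))
E
```

```text
pics
{'time': 0.0, 'joint_positions': array([-1.27700804e+00,  3.42746949e-01,  1.52504765e+00,  2.53482044e-05,
        1.27543170e+00, -1.46028491e-01]), 'dq': array([ 2.03933904e-05, -5.22247598e-05, -6.61884323e-04,  8.84178769e-04,
       -7.88221814e-04, -1.01764795e-03]), 'tau': array([-5.21773145e-04, -4.31248462e+01, -2.44215560e+01,  7.16139749e-02,
        5.58968622e-02, -1.13845317e-04]), 'tool_pos': array([ 223.4285573 , -474.64662179,  248.02169175]), 'tcp_rot': array([2.98072826, 1.5691625 , 1.84974131]), 'contact_force': array([ 0.0009543 ,  0.45578746, -0.45283193]), 'moment': array([-0.04260623,  0.01163283, -0.00356797]), 'grip_width': 91.95251626208123}
scene {'fx': 433.38361971368124, 'fy': 433.38361971368124, 'cx': 312.0765036689148, 'cy': 239.47399202754326, 'dist': array([-0.02412651,  0.        ,  0.        ,  0.        ,  0.        ]), 'position': array([1230.32495422,  -35.15775082,  559.3719976 ]), 'rotation': array([ 0.91715188, -0.00626021,  1.4120044 ])}
top {'fx': 436.7722270048823, 'fy': 436.7722270048823, 'cx': 317.34164016358517, 'cy': 238.67921414253357, 'dist': array([0.01325785, 0.        , 0.        , 0.        , 0.        ]), 'position': array([ 541.08951035,   71.32594244, 1050.63063832]), 'rotation': array([ 0.06663779,  0.0034027 , -1.59701674])}
```

View pics/scene0.png

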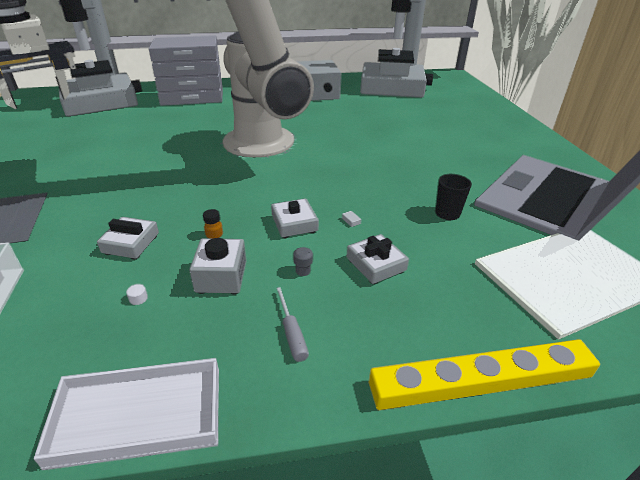

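View pics/top0.png

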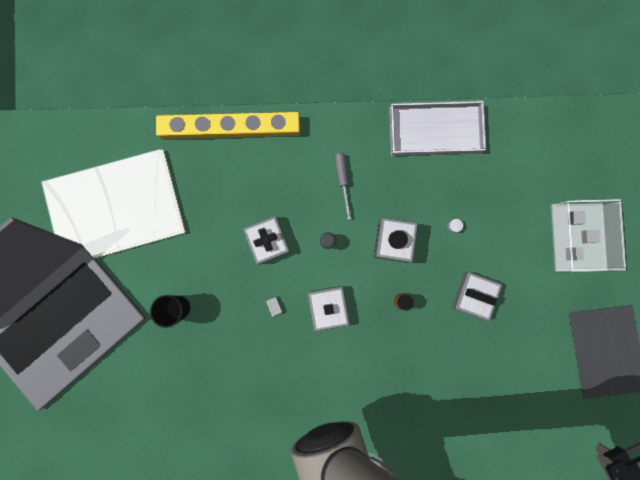

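The top view shows the round pod near (398,240), the bar pod near (480,297), the cross pod near (266,240) and the square pod near (329,309). The jar is at (404,301), the eyepiece at (328,240) and the mount at (456,226). I'll zoom in on the keys next.

Run:
```python
import cv2
im=cv2.imread("pics/top0.png"); s=cv2.imread("pics/scene0.png")
import numpy as np
t=[]
for (u,v) in((398,240),(480,297),(266,240)):
    t.append(cv2.resize(im[v-30:v+30,u-30:u+30],(400,400),interpolation=cv2.INTER_CUBIC)[:,:])
t=[cv2.resize(a,(266,266)) for a in t]
u=[]
for (a,b) in((218,258),(128,236),(378,255)):
    u.append(cv2.resize(s[b-35:b+35,a-35:a+35],(266,266),interpolation=cv2.INTER_CUBIC))
cv2.imwrite("pics/crop.png",np.vstack([np.hstack(t),np.hstack(u)]))
```

```text
(no output)
```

View pics/crop.png

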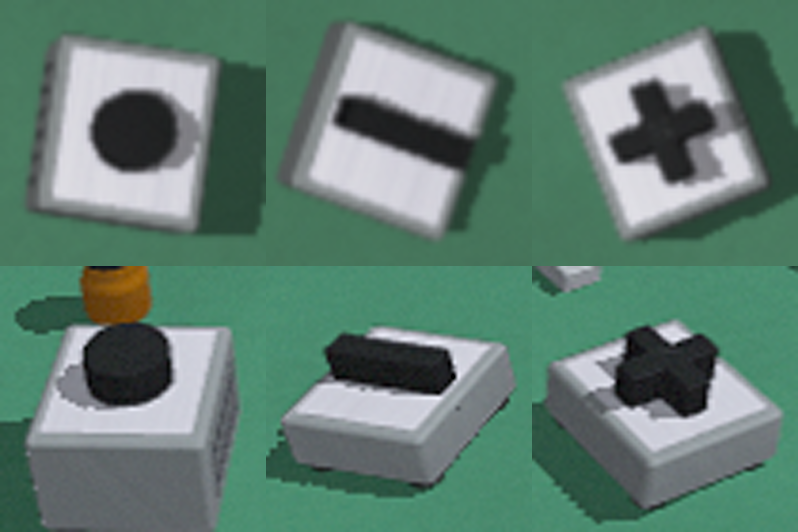

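```bash
cat > h.py <<'E'
import numpy as np,cv2
from scipy.spatial.transform import Rotation as Ro
from plant import imaging,readout
def ray(n,p):
    c=imaging.get_calibration(n)
    K=np.array([[c['fx'],0,c['cx']],[0,c['fy'],c['cy']],[0,0,1]])
    q=cv2.undistortPoints(np.array([[p]],float),K,c['dist'])[0,0]
    R=Ro.from_euler('xyz',c['rotation']).as_matrix()
    return c['position'],R@np.array([q[0],-q[1],-1])
def onz(n,p,z):
    o,d=ray(n,p); return o+d*(z-o[2])/d[2]
E
python3 - <<'E'
from h import *
for k,pt,ps,z in(("round",(398,239.5),(216.4,244.3),82),("bar",(481.1,296.5),(125.9,224.2),56),("cross",(265.5,239.5),(378.5,244.7),56)):
    print(k,onz("top",pt,z),onz("scene",ps,z))
c=lambda x,y,u,v:(u-30+x/4.433,v-30+y/4.433)
a=onz("top",c(338-266,108,480,297),56)-onz("top",c(470-266,153,480,297),56);print("bar dir",a,np.degrees(np.arctan2(a[1],a[0])))
a=onz("top",c(648-532,85,266,240),56)-onz("top",c(679-532,180,266,240),56);print("cross dir",a,np.degrees(np.arctan2(a[1],a[0])))
o=readout.get_obs();print(Ro.from_euler('xyz',o['tcp_rot']).as_matrix())
E
```

```text
round [ 599.2365099  -106.02357319   82.        ] [ 603.7717363  -104.61994038   82.        ]
bar [ 467.15032711 -292.72047618   56.        ] [ 476.30085612 -288.7858077    56.        ]
cross [608.78626828 191.30703815  56.        ] [616.68562276 193.07485445  56.        ]
bar dir [24.35569788 65.59890207  0.        ] 69.63094009870467
cross dir [49.42677118 15.05721988  0.        ] 16.94267207870912
[[-3.86550872e-04  9.04831847e-01  4.25768927e-01]
 [ 1.28520603e-03  4.25769056e-01 -9.04830956e-01]
 [-9.99999099e-01  1.97437596e-04 -1.32747674e-03]]
```

```bash
cat >> h.py <<'E'
def proj(n,P):
    c=imaging.get_calibration(n)
    R=Ro.from_euler('xyz',c['rotation']).as_matrix()
    q=(np.atleast_2d(P)-c['position'])@R
    q=q*[1,-1,-1]
    K=np.array([[c['fx'],0,c['cx']],[0,c['fy'],c['cy']],[0,0,1]])
    return cv2.projectPoints(q.reshape(-1,1,3),np.zeros(3),np.zeros(3),K,c['dist'])[0].reshape(-1,2)
def podlines(k,x,y,th):
    H=62 if k=="round" else 36
    def rect(w,h,z): return np.array([[w,h,z],[-w,h,z],[-w,-h,z],[w,-h,z],[w,h,z]],float)
    L=[rect(46,42,0),rect(46,42,H)]
    if k=="round": a=np.linspace(0,2*np.pi,25); L.append(np.c_[21*np.cos(a),21*np.sin(a),a*0+H+20])
    if k=="bar": L.append(rect(9,33,H+20))
    if k=="cross": L+=[rect(8,27,H+20),rect(27,8,H+20)]
    R=Ro.from_euler('z',th,degrees=True).as_matrix()
    return [l@R.T+[x,y,0] for l in L]
def overlay(poses,out,tag,pics=("top0","scene0")):
    rows=[]
    for n,pic in zip(("top","scene"),pics):
        im=cv2.imread(f"pics/{pic}.png"); r=[]
        for k,(x,y,th) in poses.items():
            c=proj(n,[x,y,30])[0].astype(int); u,v=c-35
            s=3.8; cr=cv2.resize(im[v:v+70,u:u+70],(266,266),interpolation=cv2.INTER_CUBIC)
            for l in podlines(k,x,y,th):
                p=((proj(n,l)-[u,v]+.5)*s).round().astype(np.int32)
                cv2.polylines(cr,[p],False,(0,0,255),1)
            r.append(cr)
        rows.append(np.hstack(r))
    cv2.imwrite(out,np.vstack(rows))
E
python3 - <<'E'
from h import *
overlay({"round":(600,-106,-7),"bar":(470,-291,-20.4),"cross":(611,192,17)},"pics/ov1.png","")
E
```

```text
(no output)
```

View pics/ov1.png

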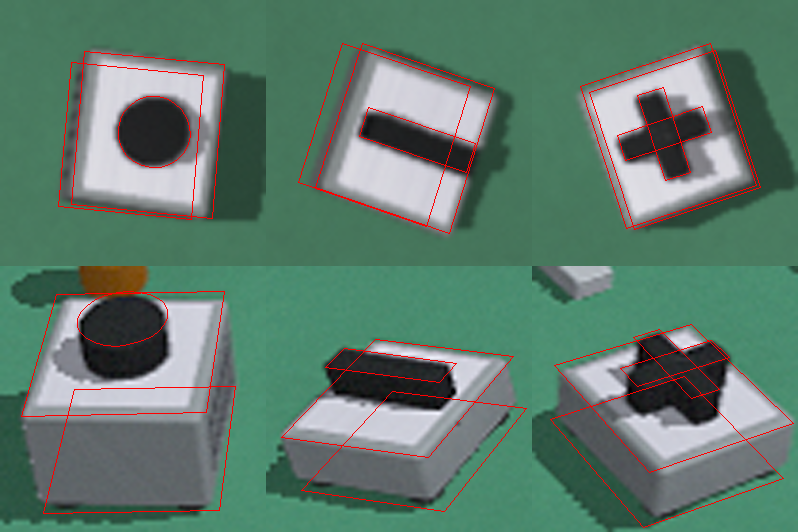

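The top-view overlay fits all three keys well. The scene camera is off by about 2 px, so I'll check with a hover. Moving above the round key with the jaws shut.

>>> {"name": "arm_command", "arguments": {
  "plan": [
    {"ty": 2.765,"tz": -0.962,"jaw": -1},
    {"ty": 2.765,"tz": -0.962,"jaw": -1},
    {"ty": 2.765,"tz": -0.962,"jaw": -1},
    {"ty": 2.765,"tz": -0.962,"jaw": -1},
    {"ty": 2.765,"tz": -0.962,"jaw": -1},
    {"ty": 2.765,"tz": -0.962,"jaw": -1},
    {"ty": 2.765,"tz": -0.962,"jaw": -1},
    {"ty": 2.765,"tz": -0.962,"jaw": -1},
    {"ty": 2.765,"tz": -0.962,"jaw": -1},
    {"ty": 2.765,"tz": -0.962,"jaw": -1},
    {"ty": 2.765,"tz": -0.962,"jaw": -1},
    {"ty": 2.765,"tz": -0.962,"jaw": -1},
    {"ty": 2.765,"tz": -0.962,"jaw": -1},
    {"ty": 2.765,"tz": -0.962,"jaw": -1},
    {"ty": 2.765,"tz": -0.962,"jaw": -1},
    {"ty": 2.765,"tz": -0.962,"jaw": -1},
    {"ty": 2.765,"tz": -0.962,"jaw": -1},
    {"ty": 2.765,"tz": -0.962,"jaw": -1},
    {"jaw": -1},
    {"jaw": -1}
  ]
}}

```text
invalid input at $.plan[0]: expected keys tx, ty, tz, wx, wy, wz, jaw
```

>>> {"name": "arm_command", "arguments": {
  "plan": [
    {"tx": 0,"ty": 2.765,"tz": -0.962,"wx": 0,"wy": 0,"wz": 0,"jaw": -1},
    {"tx": 0,"ty": 2.765,"tz": -0.962,"wx": 0,"wy": 0,"wz": 0,"jaw": -1},
    {"tx": 0,"ty": 2.765,"tz": -0.962,"wx": 0,"wy": 0,"wz": 0,"jaw": -1},
    {"tx": 0,"ty": 2.765,"tz": -0.962,"wx": 0,"wy": 0,"wz": 0,"jaw": -1},
    {"tx": 0,"ty": 2.765,"tz": -0.962,"wx": 0,"wy": 0,"wz": 0,"jaw": -1},
    {"tx": 0,"ty": 2.765,"tz": -0.962,"wx": 0,"wy": 0,"wz": 0,"jaw": -1},
    {"tx": 0,"ty": 2.765,"tz": -0.962,"wx": 0,"wy": 0,"wz": 0,"jaw": -1},
    {"tx": 0,"ty": 2.765,"tz": -0.962,"wx": 0,"wy": 0,"wz": 0,"jaw": -1},
    {"tx": 0,"ty": 2.765,"tz": -0.962,"wx": 0,"wy": 0,"wz": 0,"jaw": -1},
    {"tx": 0,"ty": 2.765,"tz": -0.962,"wx": 0,"wy": 0,"wz": 0,"jaw": -1},
    {"tx": 0,"ty": 2.765,"tz": -0.962,"wx": 0,"wy": 0,"wz": 0,"jaw": -1},
    {"tx": 0,"ty": 2.765,"tz": -0.962,"wx": 0,"wy": 0,"wz": 0,"jaw": -1},
    {"tx": 0,"ty": 2.765,"tz": -0.962,"wx": 0,"wy": 0,"wz": 0,"jaw": -1},
    {"tx": 0,"ty": 2.765,"tz": -0.962,"wx": 0,"wy": 0,"wz": 0,"jaw": -1},
    {"tx": 0,"ty": 2.765,"tz": -0.962,"wx": 0,"wy": 0,"wz": 0,"jaw": -1},
    {"tx": 0,"ty": 2.765,"tz": -0.962,"wx": 0,"wy": 0,"wz": 0,"jaw": -1},
    {"tx": 0,"ty": 2.765,"tz": -0.962,"wx": 0,"wy": 0,"wz": 0,"jaw": -1},
    {"tx": 0,"ty": 2.765,"tz": -0.962,"wx": 0,"wy": 0,"wz": 0,"jaw": -1},
    {"tx": 0,"ty": 0,"tz": 0,"wx": 0,"wy": 0,"wz": 0,"jaw": -1},
    {"tx": 0,"ty": 0,"tz": 0,"wx": 0,"wy": 0,"wz": 0,"jaw": -1}
  ]
}}

```text
time: 2.1
tool_pos: [599.9, -106.1, 247.9]
tcp_rot: [-2.037, 1.569, 3.117]
contact_force: [0.3, -0.2, -0.4]
grip_width: 0.2
```

>>> {"name": "arm_command", "arguments": {
  "plan": [
    {"tx": 2,"ty": 0,"tz": 0,"wx": 0,"wy": 0,"wz": 0,"jaw": -1},
    {"tx": 2,"ty": 0,"tz": 0,"wx": 0,"wy": 0,"wz": 0,"jaw": -1},
    {"tx": 2,"ty": 0,"tz": 0,"wx": 0,"wy": 0,"wz": 0,"jaw": -1},
    {"tx": 2,"ty": 0,"tz": 0,"wx": 0,"wy": 0,"wz": 0,"jaw": -1},
    {"tx": 2,"ty": 0,"tz": 0,"wx": 0,"wy": 0,"wz": 0,"jaw": -1},
    {"tx": 2,"ty": 0,"tz": 0,"wx": 0,"wy": 0,"wz": 0,"jaw": -1},
    {"tx": 1,"ty": 0,"tz": 0,"wx": 0,"wy": 0,"wz": 0,"jaw": -1},
    {"tx": 0,"ty": 0,"tz": 0,"wx": 0,"wy": 0,"wz": 0,"jaw": -1},
    {"tx": 0,"ty": 0,"tz": 0,"wx": 0,"wy": 0,"wz": 0,"jaw": -1},
    {"tx": 0,"ty": 0,"tz": 0,"wx": 0,"wy": 0,"wz": 0,"jaw": -1}
  ]
}}

```text
time: 3.1
tool_pos: [600.7, -106.9, 120.0]
tcp_rot: [0.776, 1.569, -0.355]
contact_force: [-0.9, 0.6, 0.5]
grip_width: 0.2
```

Run:
```python
from h import *
s=imaging.capture("scene");cv2.imwrite("pics/s1.png",s)
c=cv2.resize(s[180:300,140:300],(800,600),interpolation=cv2.INTER_CUBIC)
p=readout.get_obs()['tool_pos']
print(p, proj("scene",p-[0,0,22]))
q=((proj("scene",p-[0,0,22])[0]-[140,180]+.5)*5).astype(int)
cv2.circle(c,tuple(int(v) for v in q),4,(0,0,255),1)
cv2.imwrite("pics/s1c.png",c)
```

```text
[ 600.6889721  -106.7814143   119.92046051] [[214.03337276 236.25410159]]
```

View pics/s1c.png

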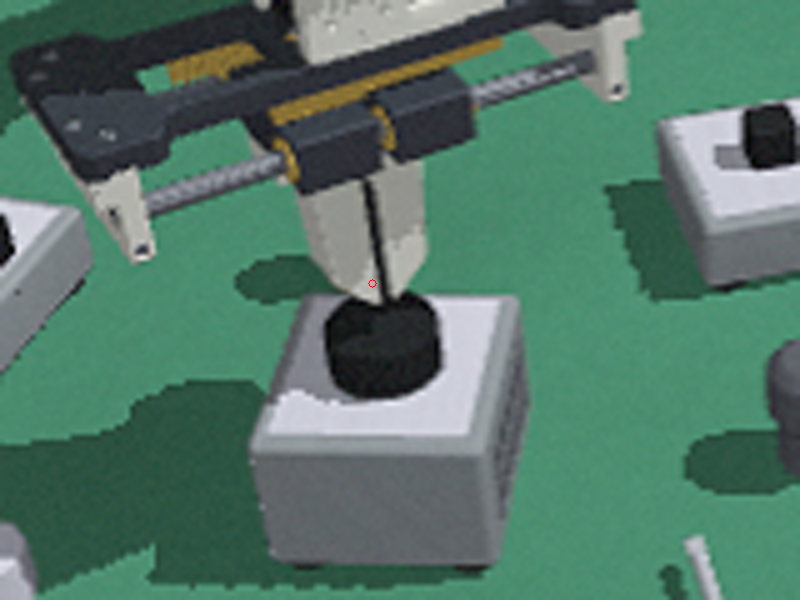

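The tip sits over the middle of the round key. The scene camera shows the same 2–3 px bias for the gripper, so the top-view positions hold. Pressing now.

>>> {"name": "arm_command", "arguments": {
  "plan": [
    {"tx": 0.5,"ty": 0,"tz": 0,"wx": 0,"wy": 0,"wz": 0,"jaw": -1},
    {"tx": 0.5,"ty": 0,"tz": 0,"wx": 0,"wy": 0,"wz": 0,"jaw": -1},
    {"tx": 0.4,"ty": 0,"tz": 0,"wx": 0,"wy": 0,"wz": 0,"jaw": -1},
    {"tx": 0.3,"ty": 0,"tz": 0,"wx": 0,"wy": 0,"wz": 0,"jaw": -1},
    {"tx": 0.3,"ty": 0,"tz": 0,"wx": 0,"wy": 0,"wz": 0,"jaw": -1},
    {"tx": 0,"ty": 0,"tz": 0,"wx": 0,"wy": 0,"wz": 0,"jaw": -1},
    {"tx": 0,"ty": 0,"tz": 0,"wx": 0,"wy": 0,"wz": 0,"jaw": -1},
    {"tx": 0,"ty": 0,"tz": 0,"wx": 0,"wy": 0,"wz": 0,"jaw": -1}
  ]
}}

```text
time: 3.95
tool_pos: [600.1, -106.5, 98.7]
tcp_rot: [-1.507, 1.571, -2.638]
contact_force: [-0.9, -0.0, 0.1]
grip_width: 0.5
```

>>> {"name": "arm_command", "arguments": {
  "plan": [
    {"tx": 0.2,"ty": 0,"tz": 0,"wx": 0,"wy": 0,"wz": 0,"jaw": -1},
    {"tx": 0.2,"ty": 0,"tz": 0,"wx": 0,"wy": 0,"wz": 0,"jaw": -1},
    {"tx": 0.2,"ty": 0,"tz": 0,"wx": 0,"wy": 0,"wz": 0,"jaw": -1},
    {"tx": 0,"ty": 0,"tz": 0,"wx": 0,"wy": 0,"wz": 0,"jaw": -1},
    {"tx": 0,"ty": 0,"tz": 0,"wx": 0,"wy": 0,"wz": 0,"jaw": -1},
    {"tx": 0,"ty": 0,"tz": 0,"wx": 0,"wy": 0,"wz": 0,"jaw": -1}
  ]
}}

```text
time: 4.55
tool_pos: [600.3, -106.5, 92.8]
tcp_rot: [0.628, 1.57, -0.503]
contact_force: [-0.4, -0.2, 2.8]
grip_width: 0.0
```

>>> {"name": "arm_command", "arguments": {
  "plan": [
    {"tx": 0.2,"ty": 0,"tz": 0,"wx": 0,"wy": 0,"wz": 0,"jaw": -1},
    {"tx": 0,"ty": 0,"tz": 0,"wx": 0,"wy": 0,"wz": 0,"jaw": -1},
    {"tx": 0,"ty": 0,"tz": 0,"wx": 0,"wy": 0,"wz": 0,"jaw": -1}
  ]
}}

```text
time: 4.85
tool_pos: [600.3, -106.5, 91.1]
tcp_rot: [0.724, 1.57, -0.407]
contact_force: [-1.2, 0.5, 6.0]
grip_width: 0.5
```

>>> {"name": "arm_command", "arguments": {
  "plan": [
    {"tx": 0.2,"ty": 0,"tz": 0,"wx": 0,"wy": 0,"wz": 0,"jaw": -1},
    {"tx": 0,"ty": 0,"tz": 0,"wx": 0,"wy": 0,"wz": 0,"jaw": -1},
    {"tx": 0,"ty": 0,"tz": 0,"wx": 0,"wy": 0,"wz": 0,"jaw": -1}
  ]
}}

```text
time: 5.15
tool_pos: [600.3, -106.5, 89.5]
tcp_rot: [0.708, 1.57, -0.423]
contact_force: [-2.7, 0.6, 8.3]
grip_width: 0.0
```

Force climbed 2.8 → 6.0 → 8.3 N over the last few mm, so the key is on its stop. Retracting to the bar.

>>> {"name": "arm_command", "arguments": {
  "plan": [
    {"tx": -0.5,"ty": 0,"tz": 0,"wx": 0,"wy": 0,"wz": 0,"jaw": -1},
    {"tx": -0.8,"ty": 0,"tz": 0,"wx": 0,"wy": 0,"wz": 0,"jaw": -1},
    {"tx": -2,"ty": 0,"tz": 0,"wx": 0,"wy": 0,"wz": 0,"jaw": -1},
    {"tx": -2,"ty": 0,"tz": 0,"wx": 0,"wy": 0,"wz": 0,"jaw": -1},
    {"tx": -2,"ty": 0,"tz": 0,"wx": 0,"wy": 0,"wz": 0,"jaw": -1},
    {"tx": -2,"ty": 0,"tz": 0,"wx": 0,"wy": 0,"wz": 0,"jaw": -1},
    {"tx": -2,"ty": 0,"tz": 0,"wx": 0,"wy": 0,"wz": 0,"jaw": -1},
    {"tx": 0,"ty": -2.47,"tz": 1.4,"wx": 0,"wy": 0,"wz": 0,"jaw": -1},
    {"tx": 0,"ty": -2.47,"tz": 1.4,"wx": 0,"wy": 0,"wz": 0,"jaw": -1},
    {"tx": 0,"ty": -2.47,"tz": 1.4,"wx": 0,"wy": 0,"wz": 0,"jaw": -1},
    {"tx": 0,"ty": -2.47,"tz": 1.4,"wx": 0,"wy": 0,"wz": 0,"jaw": -1},
    {"tx": 0,"ty": -2.47,"tz": 1.4,"wx": 0,"wy": 0,"wz": 0,"jaw": -1},
    {"tx": 0,"ty": -2.47,"tz": 1.4,"wx": 0,"wy": 0,"wz": 0,"jaw": -1},
    {"tx": 0,"ty": -2.47,"tz": 1.4,"wx": 0,"wy": 0,"wz": 0,"jaw": -1},
    {"tx": 0,"ty": -2.47,"tz": 1.4,"wx": 0,"wy": 0,"wz": 0,"jaw": -1},
    {"tx": 0,"ty": 0,"tz": 0,"wx": 0,"wy": 0,"wz": 0,"jaw": -1}
  ]
}}

```text
time: 6.75
tool_pos: [467.3, -294.4, 201.7]
tcp_rot: [-1.393, 1.57, -2.527]
contact_force: [0.2, 0.3, 0.7]
grip_width: 0.6
```

>>> {"name": "arm_command", "arguments": {
  "plan": [
    {"tx": 0,"ty": 0,"tz": 0,"wx": 0.133,"wy": 0,"wz": 0,"jaw": -1},
    {"tx": 0,"ty": 0,"tz": 0,"wx": 0.133,"wy": 0,"wz": 0,"jaw": -1},
    {"tx": 0,"ty": 0,"tz": 0,"wx": 0.133,"wy": 0,"wz": 0,"jaw": -1},
    {"tx": 0,"ty": 0,"tz": 0,"wx": 0.133,"wy": 0,"wz": 0,"jaw": -1},
    {"tx": 0,"ty": 0,"tz": 0,"wx": 0.133,"wy": 0,"wz": 0,"jaw": -1},
    {"tx": 0,"ty": 0,"tz": 0,"wx": 0.133,"wy": 0,"wz": 0,"jaw": -1},
    {"tx": 0,"ty": 0,"tz": 0,"wx": 0,"wy": 0,"wz": 0,"jaw": -1},
    {"tx": 0,"ty": 0,"tz": 0,"wx": 0,"wy": 0,"wz": 0,"jaw": -1}
  ]
}}

```text
time: 7.55
tool_pos: [469.2, -291.5, 201.7]
tcp_rot: [-2.133, 1.571, 2.225]
contact_force: [0.4, -0.4, 0.1]
grip_width: 0.4
```

Run:
```python
from h import *
cv2.imwrite("pics/top2.png",imaging.capture("top"));cv2.imwrite("pics/scene2.png",imaging.capture("scene"))
o=readout.get_obs();print(o['tool_pos'],o['contact_force']);print(Ro.from_euler('xyz',o['tcp_rot']).as_matrix())
overlay({"round":(600,-106,-7),"bar":(469,-292,-20.4),"cross":(610,191.5,17)},"pics/ov2.png","",("top2","scene2"))
```

```text
[ 469.16171026 -291.65336433  201.6865991 ] [ 0.05292272 -0.20660878 -0.33876442]
[[-1.12669640e-04  9.37532355e-01 -3.47898076e-01]
 [ 8.68558915e-05 -3.47898068e-01 -9.37532360e-01]
 [-9.99999990e-01 -1.35848431e-04 -4.22326583e-05]]
```

View pics/ov2.png

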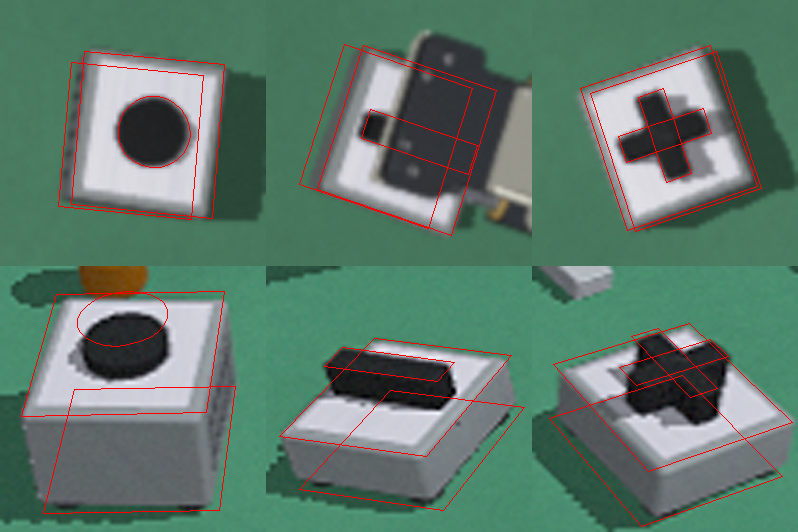

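The round key is down and its pod hasn't moved. Now the bar.

>>> {"name": "arm_command", "arguments": {
  "plan": [
    {"tx": 2,"ty": 0,"tz": 0,"wx": 0,"wy": 0,"wz": 0,"jaw": -1},
    {"tx": 2,"ty": 0,"tz": 0,"wx": 0,"wy": 0,"wz": 0,"jaw": -1},
    {"tx": 2,"ty": 0,"tz": 0,"wx": 0,"wy": 0,"wz": 0,"jaw": -1},
    {"tx": 2,"ty": 0,"tz": 0,"wx": 0,"wy": 0,"wz": 0,"jaw": -1},
    {"tx": 2,"ty": 0,"tz": 0,"wx": 0,"wy": 0,"wz": 0,"jaw": -1},
    {"tx": 1,"ty": 0,"tz": 0,"wx": 0,"wy": 0,"wz": 0,"jaw": -1},
    {"tx": 0.5,"ty": 0,"tz": 0,"wx": 0,"wy": 0,"wz": 0,"jaw": -1},
    {"tx": 0.5,"ty": 0,"tz": 0,"wx": 0,"wy": 0,"wz": 0,"jaw": -1},
    {"tx": 0.4,"ty": 0,"tz": 0,"wx": 0,"wy": 0,"wz": 0,"jaw": -1},
    {"tx": 0.3,"ty": 0,"tz": 0,"wx": 0,"wy": 0,"wz": 0,"jaw": -1},
    {"tx": 0.3,"ty": 0,"tz": 0,"wx": 0,"wy": 0,"wz": 0,"jaw": -1},
    {"tx": 0.2,"ty": 0,"tz": 0,"wx": 0,"wy": 0,"wz": 0,"jaw": -1},
    {"tx": 0.2,"ty": 0,"tz": 0,"wx": 0,"wy": 0,"wz": 0,"jaw": -1},
    {"tx": 0,"ty": 0,"tz": 0,"wx": 0,"wy": 0,"wz": 0,"jaw": -1},
    {"tx": 0,"ty": 0,"tz": 0,"wx": 0,"wy": 0,"wz": 0,"jaw": -1}
  ]
}}

```text
time: 9.15
tool_pos: [469.3, -292.2, 67.9]
tcp_rot: [1.19, 1.57, -0.739]
contact_force: [0.2, -1.2, 1.6]
grip_width: 0.2
```

>>> {"name": "arm_command", "arguments": {
  "plan": [
    {"tx": 0.2,"ty": 0,"tz": 0,"wx": 0,"wy": 0,"wz": 0,"jaw": -1},
    {"tx": 0,"ty": 0,"tz": 0,"wx": 0,"wy": 0,"wz": 0,"jaw": -1},
    {"tx": 0,"ty": 0,"tz": 0,"wx": 0,"wy": 0,"wz": 0,"jaw": -1}
  ]
}}

```text
time: 9.45
tool_pos: [469.3, -292.2, 66.0]
tcp_rot: [1.207, 1.57, -0.722]
contact_force: [1.2, -0.9, 4.4]
grip_width: 0.6
```

>>> {"name": "arm_command", "arguments": {
  "plan": [
    {"tx": 0.2,"ty": 0,"tz": 0,"wx": 0,"wy": 0,"wz": 0,"jaw": -1},
    {"tx": 0,"ty": 0,"tz": 0,"wx": 0,"wy": 0,"wz": 0,"jaw": -1},
    {"tx": 0,"ty": 0,"tz": 0,"wx": 0,"wy": 0,"wz": 0,"jaw": -1}
  ]
}}

```text
time: 9.75
tool_pos: [469.3, -292.2, 64.2]
tcp_rot: [1.198, 1.57, -0.731]
contact_force: [0.5, -0.9, 7.0]
grip_width: 0.5
```

>>> {"name": "arm_command", "arguments": {
  "plan": [
    {"tx": 0.1,"ty": 0,"tz": 0,"wx": 0,"wy": 0,"wz": 0,"jaw": -1},
    {"tx": 0,"ty": 0,"tz": 0,"wx": 0,"wy": 0,"wz": 0,"jaw": -1},
    {"tx": 0,"ty": 0,"tz": 0,"wx": 0,"wy": 0,"wz": 0,"jaw": -1}
  ]
}}

```text
time: 10.05
tool_pos: [469.4, -292.2, 63.4]
tcp_rot: [1.189, 1.57, -0.74]
contact_force: [1.1, 0.7, 8.7]
grip_width: 0.1
```

Bar down, with force rising to 8.7 N. Retracting and going to the cross.

>>> {"name": "arm_command", "arguments": {
  "plan": [
    {"tx": -0.5,"ty": 0,"tz": 0,"wx": 0,"wy": 0,"wz": 0,"jaw": -1},
    {"tx": -1.5,"ty": 0,"tz": 0,"wx": 0,"wy": 0,"wz": 0,"jaw": -1},
    {"tx": -2,"ty": 0,"tz": 0,"wx": 0,"wy": 0,"wz": 0,"jaw": -1},
    {"tx": -2,"ty": 0,"tz": 0,"wx": 0,"wy": 0,"wz": 0,"jaw": -1},
    {"tx": -2,"ty": 0,"tz": 0,"wx": 0,"wy": 0,"wz": 0,"jaw": -1},
    {"tx": -2,"ty": 0,"tz": 0,"wx": 0,"wy": 0,"wz": 0,"jaw": -1},
    {"tx": -2,"ty": 0,"tz": 0,"wx": 0,"wy": 0,"wz": 0,"jaw": -1},
    {"tx": -2,"ty": 0,"tz": 0,"wx": 0,"wy": 0,"wz": 0,"jaw": -1},
    {"tx": 0,"ty": 0,"tz": 0,"wx": -0.1306,"wy": 0,"wz": 0,"jaw": -1},
    {"tx": 0,"ty": 0,"tz": 0,"wx": -0.1306,"wy": 0,"wz": 0,"jaw": -1},
    {"tx": 0,"ty": 0,"tz": 0,"wx": -0.1306,"wy": 0,"wz": 0,"jaw": -1},
    {"tx": 0,"ty": 0,"tz": 0,"wx": -0.1306,"wy": 0,"wz": 0,"jaw": -1},
    {"tx": 0,"ty": 0,"tz": 0,"wx": -0.1306,"wy": 0,"wz": 0,"jaw": -1},
    {"tx": 0,"ty": 0,"tz": 0,"wx": 0,"wy": 0,"wz": 0,"jaw": -1}
  ]
}}

```text
time: 11.45
tool_pos: [468.4, -291.4, 201.9]
tcp_rot: [-2.518, 1.568, 2.491]
contact_force: [-1.1, -0.3, 0.3]
grip_width: 0.1
```

Run:
```python
from h import *
o=readout.get_obs();R=Ro.from_euler('xyz',o['tcp_rot']).as_matrix();print(o['tool_pos'],o['contact_force'])
d=np.array([610,191.5,203])-o['tool_pos'];print(R.T@d/18/10, np.degrees(np.arctan2(R[1,2],R[0,2])))
```

```text
[ 468.39637928 -291.41473135  201.90223734] [-1.12036324 -0.26105002  0.28431691]
[-0.00356712  1.53495627 -2.33678102] -73.04278879700628
```

>>> {"name": "arm_command", "arguments": {
  "plan": [
    {"tx": 0,"ty": 1.535,"tz": -2.337,"wx": 0,"wy": 0,"wz": 0,"jaw": -1},
    {"tx": 0,"ty": 1.535,"tz": -2.337,"wx": 0,"wy": 0,"wz": 0,"jaw": -1},
    {"tx": 0,"ty": 1.535,"tz": -2.337,"wx": 0,"wy": 0,"wz": 0,"jaw": -1},
    {"tx": 0,"ty": 1.535,"tz": -2.337,"wx": 0,"wy": 0,"wz": 0,"jaw": -1},
    {"tx": 0,"ty": 1.535,"tz": -2.337,"wx": 0,"wy": 0,"wz": 0,"jaw": -1},
    {"tx": 0,"ty": 1.535,"tz": -2.337,"wx": 0,"wy": 0,"wz": 0,"jaw": -1},
    {"tx": 0,"ty": 1.535,"tz": -2.337,"wx": 0,"wy": 0,"wz": 0,"jaw": -1},
    {"tx": 0,"ty": 1.535,"tz": -2.337,"wx": 0,"wy": 0,"wz": 0,"jaw": -1},
    {"tx": 0,"ty": 1.535,"tz": -2.337,"wx": 0,"wy": 0,"wz": 0,"jaw": -1},
    {"tx": 0,"ty": 1.535,"tz": -2.337,"wx": 0,"wy": 0,"wz": 0,"jaw": -1},
    {"tx": 0,"ty": 1.535,"tz": -2.337,"wx": 0,"wy": 0,"wz": 0,"jaw": -1},
    {"tx": 0,"ty": 1.535,"tz": -2.337,"wx": 0,"wy": 0,"wz": 0,"jaw": -1},
    {"tx": 0,"ty": 1.535,"tz": -2.337,"wx": 0,"wy": 0,"wz": 0,"jaw": -1},
    {"tx": 0,"ty": 1.535,"tz": -2.337,"wx": 0,"wy": 0,"wz": 0,"jaw": -1},
    {"tx": 0,"ty": 1.535,"tz": -2.337,"wx": 0,"wy": 0,"wz": 0,"jaw": -1},
    {"tx": 0,"ty": 1.535,"tz": -2.337,"wx": 0,"wy": 0,"wz": 0,"jaw": -1},
    {"tx": 0,"ty": 1.535,"tz": -2.337,"wx": 0,"wy": 0,"wz": 0,"jaw": -1},
    {"tx": 0,"ty": 1.535,"tz": -2.337,"wx": 0,"wy": 0,"wz": 0,"jaw": -1},
    {"tx": 0,"ty": 0,"tz": 0,"wx": 0,"wy": 0,"wz": 0,"jaw": -1},
    {"tx": 0,"ty": 0,"tz": 0,"wx": 0,"wy": 0,"wz": 0,"jaw": -1}
  ]
}}

```text
time: 13.45
tool_pos: [610.6, 191.1, 201.8]
tcp_rot: [-1.435, 1.569, -2.712]
contact_force: [-0.8, -0.3, 0.9]
grip_width: 0.2
```

Run:
```python
from h import *
cv2.imwrite("pics/top3.png",imaging.capture("top"));cv2.imwrite("pics/scene3.png",imaging.capture("scene"))
o=readout.get_obs();print(o['tool_pos'],o['contact_force'])
overlay({"round":(600,-106,-7),"bar":(469,-292,-20.4),"cross":(610,191.5,17)},"pics/ov3.png","",("top3","scene3"))
```

```text
[610.81148714 189.95817408 202.31491677] [-0.40584045 -0.42244502 -0.66752394]
```

View pics/ov3.png

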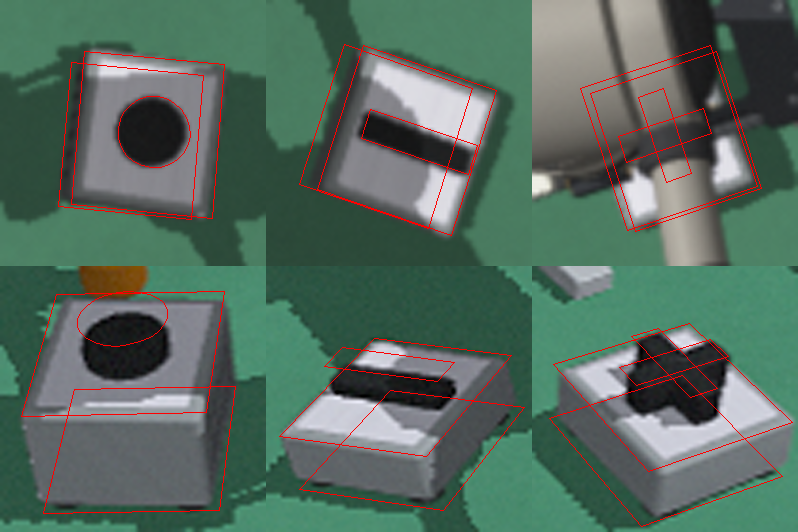

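The bar is down too, and both pods are where they were. Pressing the cross.

>>> {"name": "arm_command", "arguments": {
  "plan": [
    {"tx": 2,"ty": 0,"tz": 0,"wx": 0,"wy": 0,"wz": 0,"jaw": -1},
    {"tx": 2,"ty": 0,"tz": 0,"wx": 0,"wy": 0,"wz": 0,"jaw": -1},
    {"tx": 2,"ty": 0,"tz": 0,"wx": 0,"wy": 0,"wz": 0,"jaw": -1},
    {"tx": 2,"ty": 0,"tz": 0,"wx": 0,"wy": 0,"wz": 0,"jaw": -1},
    {"tx": 2,"ty": 0,"tz": 0,"wx": 0,"wy": 0,"wz": 0,"jaw": -1},
    {"tx": 1,"ty": 0,"tz": 0,"wx": 0,"wy": 0,"wz": 0,"jaw": -1},
    {"tx": 0.5,"ty": 0,"tz": 0,"wx": 0,"wy": 0,"wz": 0,"jaw": -1},
    {"tx": 0.5,"ty": 0,"tz": 0,"wx": 0,"wy": 0,"wz": 0,"jaw": -1},
    {"tx": 0.4,"ty": 0,"tz": 0,"wx": 0,"wy": 0,"wz": 0,"jaw": -1},
    {"tx": 0.3,"ty": 0,"tz": 0,"wx": 0,"wy": 0,"wz": 0,"jaw": -1},
    {"tx": 0.3,"ty": 0,"tz": 0,"wx": 0,"wy": 0,"wz": 0,"jaw": -1},
    {"tx": 0.2,"ty": 0,"tz": 0,"wx": 0,"wy": 0,"wz": 0,"jaw": -1},
    {"tx": 0.2,"ty": 0,"tz": 0,"wx": 0,"wy": 0,"wz": 0,"jaw": -1},
    {"tx": 0,"ty": 0,"tz": 0,"wx": 0,"wy": 0,"wz": 0,"jaw": -1},
    {"tx": 0,"ty": 0,"tz": 0,"wx": 0,"wy": 0,"wz": 0,"jaw": -1}
  ]
}}

```text
time: 15.05
tool_pos: [611.5, 190.8, 68.8]
tcp_rot: [1.226, 1.57, -0.05]
contact_force: [1.0, -1.4, 1.6]
grip_width: 0.6
```

>>> {"name": "arm_command", "arguments": {
  "plan": [
    {"tx": 0.2,"ty": 0,"tz": 0,"wx": 0,"wy": 0,"wz": 0,"jaw": -1},
    {"tx": 0,"ty": 0,"tz": 0,"wx": 0,"wy": 0,"wz": 0,"jaw": -1},
    {"tx": 0,"ty": 0,"tz": 0,"wx": 0,"wy": 0,"wz": 0,"jaw": -1}
  ]
}}

```text
time: 15.35
tool_pos: [611.4, 190.9, 66.8]
tcp_rot: [1.225, 1.57, -0.051]
contact_force: [1.7, -0.8, 2.3]
grip_width: 0.3
```

>>> {"name": "arm_command", "arguments": {
  "plan": [
    {"tx": 0.2,"ty": 0,"tz": 0,"wx": 0,"wy": 0,"wz": 0,"jaw": -1},
    {"tx": 0,"ty": 0,"tz": 0,"wx": 0,"wy": 0,"wz": 0,"jaw": -1},
    {"tx": 0,"ty": 0,"tz": 0,"wx": 0,"wy": 0,"wz": 0,"jaw": -1}
  ]
}}

```text
time: 15.65
tool_pos: [611.5, 190.9, 65.1]
tcp_rot: [1.257, 1.57, -0.019]
contact_force: [0.3, -1.6, 5.1]
grip_width: 0.3
```

>>> {"name": "arm_command", "arguments": {
  "plan": [
    {"tx": 0.2,"ty": 0,"tz": 0,"wx": 0,"wy": 0,"wz": 0,"jaw": -1},
    {"tx": 0,"ty": 0,"tz": 0,"wx": 0,"wy": 0,"wz": 0,"jaw": -1},
    {"tx": 0,"ty": 0,"tz": 0,"wx": 0,"wy": 0,"wz": 0,"jaw": -1}
  ]
}}

```text
time: 15.95
tool_pos: [611.5, 190.9, 63.5]
tcp_rot: [1.294, 1.57, 0.018]
contact_force: [-0.7, -1.2, 8.7]
grip_width: 0.4
```

>>> {"name": "arm_command", "arguments": {
  "plan": [
    {"tx": 0.05,"ty": 0,"tz": 0,"wx": 0,"wy": 0,"wz": 0,"jaw": -1},
    {"tx": 0,"ty": 0,"tz": 0,"wx": 0,"wy": 0,"wz": 0,"jaw": -1},
    {"tx": 0,"ty": 0,"tz": 0,"wx": 0,"wy": 0,"wz": 0,"jaw": -1}
  ]
}}

```text
time: 16.25
tool_pos: [611.5, 190.8, 63.2]
tcp_rot: [1.294, 1.57, 0.018]
contact_force: [-1.1, -2.0, 9.3]
grip_width: 0.3
```

>>> {"name": "arm_command", "arguments": {
  "plan": [
    {"tx": -0.5,"ty": 0,"tz": 0,"wx": 0,"wy": 0,"wz": 0,"jaw": -1},
    {"tx": -1.5,"ty": 0,"tz": 0,"wx": 0,"wy": 0,"wz": 0,"jaw": -1},
    {"tx": -2,"ty": 0,"tz": 0,"wx": 0,"wy": 0,"wz": 0,"jaw": -1},
    {"tx": -2,"ty": 0,"tz": 0,"wx": 0,"wy": 0,"wz": 0,"jaw": -1},
    {"tx": -2,"ty": 0,"tz": 0,"wx": 0,"wy": 0,"wz": 0,"jaw": -1},
    {"tx": -2,"ty": 0,"tz": 0,"wx": 0,"wy": 0,"wz": 0,"jaw": -1},
    {"tx": -2,"ty": 0,"tz": 0,"wx": 0,"wy": 0,"wz": 0,"jaw": -1},
    {"tx": -2,"ty": 0,"tz": 0,"wx": 0,"wy": 0,"wz": 0,"jaw": -1},
    {"tx": -2,"ty": 0,"tz": 0,"wx": 0,"wy": 0,"wz": 0,"jaw": -1},
    {"tx": 0,"ty": 0,"tz": 0,"wx": 0,"wy": 0,"wz": 0,"jaw": -1},
    {"tx": 0,"ty": 0,"tz": 0,"wx": 0,"wy": 0,"wz": 0,"jaw": -1},
    {"tx": 0,"ty": 0,"tz": 0,"wx": 0,"wy": 0,"wz": 0,"jaw": -1}
  ]
}}

```text
time: 17.45
tool_pos: [610.4, 190.8, 220.7]
tcp_rot: [-1.689, 1.568, -2.965]
contact_force: [-1.0, 0.7, 0.1]
grip_width: 0.6
```

Run:
```python
from h import *
cv2.imwrite("pics/top4.png",imaging.capture("top"));cv2.imwrite("pics/scene4.png",imaging.capture("scene"))
o=readout.get_obs();print(o['tool_pos'],o['contact_force'])
overlay({"round":(600,-106,-7),"bar":(469,-292,-20.4),"cross":(610,191.5,17)},"pics/ov4.png","",("top4","scene4"))
```

```text
[610.60999461 190.76139441 220.73981142] [-0.59187486  0.38625385 -0.12905409]
```

View pics/ov4.png

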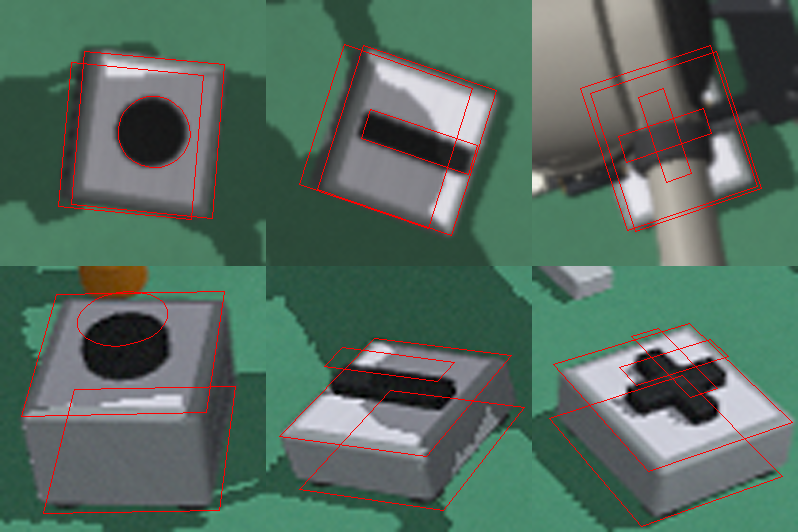

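View pics/scene4.png

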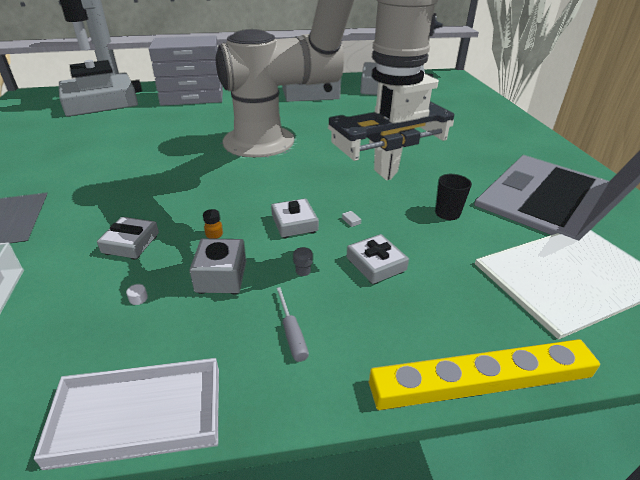

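All three keys are visibly down, the square key at (293,207) is still up, nothing has shifted, and the hand is well clear.

```bash
python3 -c "
from plant import bot;print(bot.close_job())"
```

```text
the job is handed in; nothing more can be done
None
```

I pressed the round, bar and cross keys in that order with the closed fingertips, and all three stayed down. I handed the job in at about 17.6 s, inside the 51 s limit.

- **Force:** each press ended at about 8 to 9 N, a little over the 5 to 6 N suggested. The force was still rising with depth at the end, so I took each key to be on its stop.
- **Final pictures:** the three keys are down and the square key is up. The three pressed pods still match their original outlines, and nothing else looks moved or knocked over. The hand ended about 20 cm above the surface, with contact force near zero.
- **Disagreement:** the scene camera put the keys 5 to 10 mm away from the top camera's positions. I went with the top camera because the scene camera showed a similar offset on the gripper itself. In the last top view the arm hid the cross pod, so that key was checked only from the scene camera.

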